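# Serve a tin from the counter dispenser

## Robot

A 6-joint arm with a two-finger parallel gripper is mounted at the origin on the work surface. World frame = base frame: x ahead of the robot, y to its left, z up, the work surface at z = 0. Lengths are in mm, angles in rad, forces in N, time in s.
With the tool pointing down it reaches from about 350 to 925 mm from the base axis. Payload 6.4 kg.
Tool frame: the origin (TCP) lies at the very end of the fingers, on their centre line; the grasp point (between the pads) lies 19 mm behind it; z points along the fingers, x is the direction in which the jaws open and shut, and the axes are right-handed (so a half turn about z gives the same grasp; the last joint's range is limited). The gripper opens to 94 mm and grips with 3 to 60 N. Pads are 16 mm wide; open, the fingers measure 119 mm over their backs; the gripper's body (75 mm by 177 mm) begins 78 mm behind the grasp point.
Start: joints at [0.942, 0.245, 1.558, -0, 1.339, -0.174], TCP at [285.533, 583.939, 205.455] pointing down, gripper open.
Joint ranges: [-3.13, 3.13], [-1.02, 2.26], [0.13, 2.54], [-0.95, 4.09], [0.21, 2.88], [-2.74, 2.74]. Speed limits (rad/s): [2.57, 2.57, 3.14, 3.14, 3.14, 3.14].

## Interface

Orientations are given as a unit quaternion [x, y, z, w].
In Python, from plant import * gives the robot as it stands.
- The arm moves only by the tool send_rows, never from a script. Its arguments are lists of equal length, an entry for each row: "jaw": the opening in per cent of the stroke, from 0 (shut) to 100 (fully open); "dp": the shift along the tool's x, y, z in mm, a list of three; "yaw": the turn about the tool's z in degrees. A call has 1 to 10 rows; each row is the pose to reach, as a shift and turn from the pose commanded when the call began, along the tool's axes at that moment; what a row does not reach only later rows make up. A row lasts 1/12 s, in which the tool goes at most 41.7 mm and 7.16 degrees, less where a joint would pass 70% of its speed; a pose out of reach is approached as far as the arm can. A call with a gripper value outside its range is refused whole. The fingers move at their own pace and stop on an object; "squeeze" is the grip in N (left out, the last holds). Time passes only in rows, so rows that repeat a pose let the fingers close. It gives the time, the measured TCP pose, the force and the opening at its end, in the units of the state.
- get_state(): the state, without advancing time (a new reading comes with each control period).
- capture(name): name is "scene" or "top" or "wrist"; returns the picture (384x512x3 uint8, red, green, blue); there is no depth.
- camera_info(name): a dict with "fx", "fy", "cx", "cy" (pixels), "rvec" (rotation vector, rad) and "tvec" (3), from world to camera coordinates, as OpenCV has them. Camera axes: x right, y down, z forward; pixel columns grow to the right and rows downward; lengths in mm; the calibration is good to about 2 mm. A picture is of the moment at which its call begins: read the wrist's pose just before it. camera_info takes no time and is no camera call; for the wrist camera it gives the pose at the moment of the call.
- job_done(): hands the job in, once; it reports no verdict.
The state is a dict: "time_s": time; "q": joint angles; "joint_velocities": joint speeds; "tau": joint torques, N m; "tcp_pos": TCP position; "eef_rot": TCP orientation; "contact_force": force on the tool from outside, world axes, zero at the start; "moment": the same for the moment, N m; "grip_width": opening from 0.0 (shut) to 1.0 (fully open).
Only numpy, scipy, OpenCV 4.12 (cv2) and the standard library are available. Lean on these libraries where they do the work, as an engineer would, in place of code of your own. Each camera call takes 0.05 s, during which the arm holds its last target.

## Task

Of the two tin dispensers on the counter, serve the longer tin: with the fingertips press down the rubber pad of its rocker so that the gate at the other end lifts, keep it down until the tin has rolled out to the end lip, then let go so that the gate drops shut behind it. Do not touch either tin, leave the shorter tin shut in its dispenser, and do not disturb the things standing about.

Things in the scene. Friction and masses are not known exactly. Their poses are not given: they have to be found in the camera images.
- long_dispenser: The long tin's dispenser, fixed: base 260 (its x) by 100 (y). Origin on the counter; +x points downhill to the outlet, away from the robot, z up. A tin lane 76 wide with 24 high sides slopes down 9 degrees from x = -90 to a 25 high end lip, inner face at x = +148; ramp surface height = 50 - 0.16 x mm. The rocker runs above the lane: pad centre at x = -170, axle at -70, gate at +35.
- long_rocker (a joint): rocker of the long-tin dispenser, rad: 0 = level, gate closed; grows as the pad goes down and the gate rises; hard stop at 0.45 (pad centre 44 mm lower, 77 above the counter). A tin passes above about 0.30. A spring and the gate's weight shut it by themselves when let go; 2 to 5 N on the pad moves it.
- long_pad_top (a point): centre of the top face of the press pad of the long-tin dispenser: black rubber plate 40 (dispenser x) by 44 (y), 6 thick, on the rocker's uphill end, 121 above the counter when the gate is closed, nothing under it but the counter. z is the pad's outward normal; x, y as the dispenser's. The rules call this plate long_rocker_c2.
- long_axle (a point): Middle of the rocker's axle, which lies along the dispenser's y, 115 above the counter at dispenser x = -70. The pad's centre is 100 from it uphill, the gate 105 downhill.
- long_gate (a point): Middle of the lower edge of the steel gate, an open frame of flat bar (68 wide, 65 high, 4 thick, bottom bar 14 high) that hangs from the rocker's downhill end across the lane; closed, it is 53 above the counter, 8 above the ramp.
- long_tin_center (a point): Centre of the longer tin: cylinder 40 diameter, 66 long, about 0.12 kg, paper label with bare steel ends, lying across the lane (its y axis is the cylinder's axis), behind the closed gate with its centre at about x = +13 of the dispenser, 68 above the counter. Served, it lies against the end lip at about x = +128; it takes about a second to roll there.
- long_tin: The longer tin; origin as long_tin_center.
- short_dispenser: The short tin's dispenser, identical to long_dispenser in all sizes and axes; not to be worked.
- short_rocker (a joint): rocker of the short-tin dispenser, rad: 0 = level, gate closed; grows as the pad goes down and the gate rises; hard stop at 0.45 (pad centre 44 mm lower, 77 above the counter). A tin passes above about 0.30. A spring and the gate's weight shut it by themselves when let go; 2 to 5 N on the pad moves it. Not to be worked.
- short_pad_top (a point): centre of the top face of the press pad of the short-tin dispenser: black rubber plate 40 (dispenser x) by 44 (y), 6 thick, on the rocker's uphill end, 121 above the counter when the gate is closed, nothing under it but the counter. z is the pad's outward normal; x, y as the dispenser's. The rules call this plate short_rocker_c2.
- short_tin_center (a point): Centre of the shorter tin: 40 diameter, 36 long, in the other dispenser, lying behind its gate just as the long one; not to be served.
- short_tin: The shorter tin; origin as short_tin_center.
- jar: Loose amber glass jar, yellow cap, 48 diameter, 85 high, upright on the counter to the robot's left; origin at the centre of its underside. Leave alone.
- tape_roll: Loose roll of brown tape lying flat on the robot's right, 84 outside diameter, 24 high; origin at the centre of its underside. Leave alone.
- spare_tin: Loose tin standing upright on the counter on the robot's side of the dispensers, 40 diameter, 66 high; origin at the centre of its underside. Leave alone.
Things that resemble listed ones, but are neither listed nor needed, are in the scene too. Leave any orange or pink look-alike of the short_tin alone.

How it is judged:
By the outcome, as a careful person would: the job done as asked, in the order asked, and still so for the second after the job is handed in, with the robot touching nothing.
It also fails if it takes over 32 s, if anything falls off the work surface, if the arm or the gripper's body presses on something with over 40 N, if the wrist force passes 120 N, or if a joint passes its speed limit or range.

## Working session

There is one attempt and no reset: what is moved stays moved. The work goes in short steps, Python scripts to look and compute and a tool call to move; the robot and the scene stay as the last step left them, time stands still between calls to the robot, and variables do not carry over. Pictures are saved under pics/ and viewed, and the job is handed in when it is done.

Besides the shell and the picture viewer there is one more tool, called after ">>>" as a command line: name --pt "numbers of a row" for each row, then --argument value for the rest. send_rows: Moves the arm, as the interface text tells. Its arguments: {"type":"object","properties":{"jaw":{"type":"array"},"dp":{"type":"array"},"yaw":{"type":"array"},"squeeze":{"type":"number"}},"required":["jaw","dp","yaw"]}

```bash
mkdir -p pics; ls
python3 - <<'E'
from plant import *
import cv2
print(get_state())
for n in ("scene","top"):
    print(n,camera_info(n))
    cv2.imwrite(f"pics/{n}0.png",cv2.cvtColor(capture(n),cv2.COLOR_RGB2BGR))
E
```

```text
pics
{'time_s': 0.0, 'q': array([ 9.41922956e-01,  2.45781544e-01,  1.55901378e+00, -9.87471808e-06,
        1.33870184e+00, -1.74063386e-01]), 'joint_velocities': array([ 0.00122021, -0.0007843 ,  0.0018681 ,  0.00050703,  0.00204461,
       -0.00030531]), 'tau': array([-1.02134702e-03, -4.15828907e+01, -3.14602375e+01,  6.84327283e-02,
        3.31413292e-02, -1.19884353e-04]), 'tcp_pos': array([285.15384113, 583.43883382, 204.36629987]), 'eef_rot': array([ 8.48318416e-01,  5.29485561e-01, -8.81132557e-04,  3.61138018e-04]), 'contact_force': array([-0.29094281, -0.13273638,  0.37876171]), 'moment': array([0.05117548, 0.05045622, 0.00086842]), 'grip_width': 0.9985183009823477}
scene {'fx': 375.62872000813985, 'fy': 375.62872000813985, 'cx': 256.5756410267886, 'cy': 188.22378244085726, 'rvec': array([ 2.13870373,  1.23390836, -0.49272157]), 'tvec': array([-282.10544148, -266.93884423, 1351.27500732])}
top {'fx': 352.7127981330866, 'fy': 352.7127981330866, 'cx': 264.74242115895936, 'cy': 192.10583219195638, 'rvec': array([ 2.12063744, -2.14018953,  0.20185621]), 'tvec': array([ -3.43862878, 584.91240729, 995.384559  ])}
```

View pics/scene0.png

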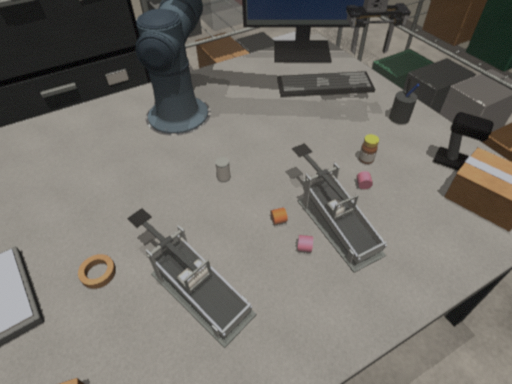

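View pics/top0.png

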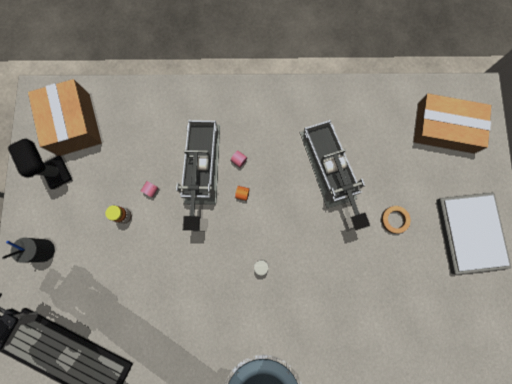

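The two dispensers are in the top view at about (200,160) and (333,162), with pads at (191,223) and (361,221). I'll enlarge both tins next.

Run:
```python
import cv2,numpy as np
t=cv2.imread('pics/top0.png');s=cv2.imread('pics/scene0.png')
r=lambda im,x,y,w,h:cv2.resize(im[y:y+h,x:x+w],(390,390*h//w),interpolation=cv2.INTER_CUBIC)
a=np.hstack([r(t,165,110,80,60),r(t,300,120,80,60)])
b=np.hstack([r(s,295,165,80,60),r(s,155,235,80,60)])
cv2.imwrite('pics/crop.png',np.vstack([a,b]))
# pads
r2=lambda im,x,y:cv2.resize(im[y:y+60,x:x+60],(390,390),interpolation=cv2.INTER_NEAREST)
cv2.imwrite('pics/pads.png',np.hstack([r2(t,160,190),r2(t,330,190)]))
```

```text
(no output)
```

View pics/crop.png

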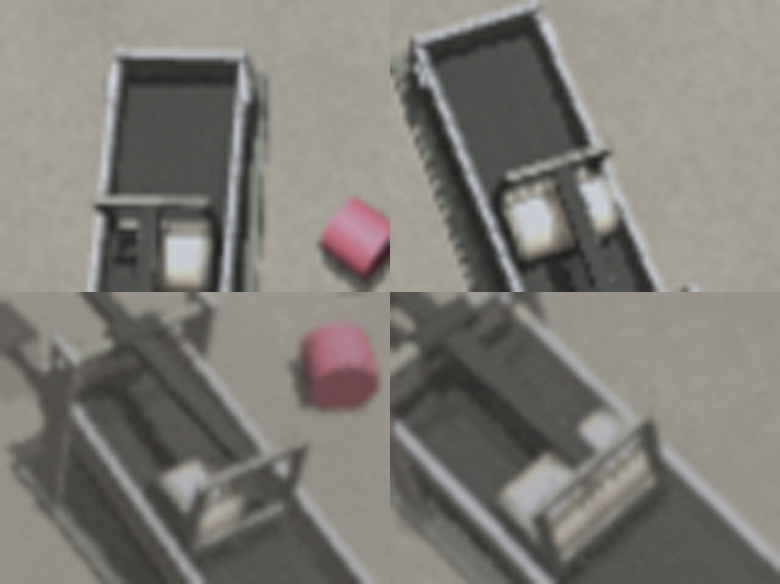

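View pics/pads.png

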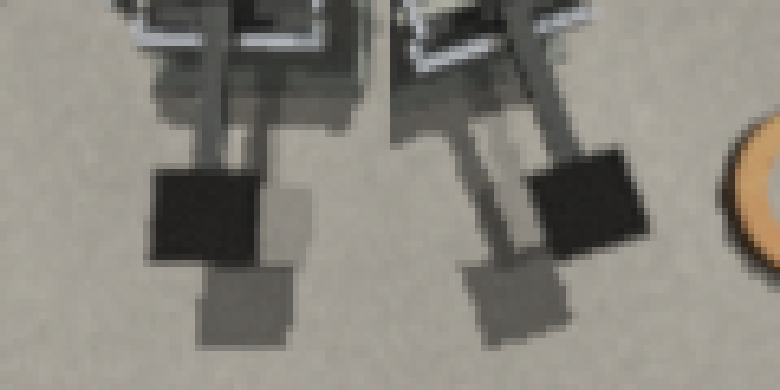

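In the top view there are two candidates. The tin at (337,165) in the right-hand dispenser shows white on both sides of the rocker arm and fills the lane. The tin at about (203,162) in the left-hand dispenser shows on one side only, so it is the short one. The long dispenser is therefore the right one, near the tape, with its pad at top (361,221) and scene (139,217). The crop confirms this in both views.

```bash
cat > h.py <<'E'
import cv2,numpy as np
from plant import *
def cam(n):
    c=camera_info(n);R=cv2.Rodrigues(c['rvec'])[0];K=np.array([[c['fx'],0,c['cx']],[0,c['fy'],c['cy']],[0,0,1]]);return K,R,c['tvec']
def ray(n,u,v):
    K,R,t=cam(n);d=R.T@np.linalg.solve(K,[u,v,1]);return -R.T@t,d/np.linalg.norm(d)
def onz(n,u,v,z):
    o,d=ray(n,u,v);return o+d*(z-o[2])/d[2]
def proj(n,p):
    K,R,t=cam(n);q=K@(R@np.array(p,float)+t);return q[:2]/q[2]
def tri(a,b):
    (o1,d1),(o2,d2)=a,b
    s=np.linalg.lstsq(np.c_[d1,-d2],o2-o1,rcond=None)[0]
    p,q=o1+s[0]*d1,o2+s[1]*d2;return (p+q)/2,np.linalg.norm(p-q)
E
python3 - <<'E'
from h import *
t=cv2.imread('pics/top0.png');s=cv2.imread('pics/scene0.png')
def blob(im,x,y,r,th):
    g=im[y-r:y+r,x-r:x+r].max(2);m=(g<th).astype(np.uint8)
    m=cv2.morphologyEx(m,cv2.MORPH_OPEN,np.ones((5,5),np.uint8))
    n,l,st,c=cv2.connectedComponentsWithStats(m)
    k=1+np.argmax(st[1:,4]);pts=np.argwhere(l==k)[:,::-1]
    rc=cv2.minAreaRect(pts.astype(np.float32))
    return c[k]+[x-r,y-r],st[k,4],rc
print(t[221,361],s[217,139],s[228,150])
for (nm,tp,sp) in (('long',(361,221),(139,217)),('short',(191,223),(302,150))):
    a=blob(t,*tp,18,50); b=blob(s,*sp,16,50)
    print(nm,a,b); print(' top@121',onz('top',*a[0],121),'scene@121',onz('scene',*b[0],121)); print(tri(ray('top',*a[0]),ray('scene',*b[0])))
    box=cv2.boxPoints(a[2])+np.array(tp)-18
    print(np.round([onz('top',*p,121)[:2] for p in box],1))
# lip outer corner, rails: top-view lane end corners long (z of lip top ~ 26+25)
for n,u,v in (('spare',261,268),('tape',396,220)): print(n,onz('top',u,v,66 if n=='spare' else 24))
E
```

```text
[31 34 34] [53 55 57] [82 86 86]Traceback (most recent call last):
  File "<stdin>", line 12, in <module>
  File "<stdin>", line 7, in blob
    return _wrapfunc(a, 'argmax', axis=axis, out=out, **kwds)
    return bound(*args, **kwds)
ValueError: attempt to get argmax of an empty sequence
```

Run:
```python
from h import *
t=cv2.imread('pics/top0.png');s=cv2.imread('pics/scene0.png')
print(s[150,302],s[146,298])
def blob(im,x,y,r,th):
    g=im[y-r:y+r,x-r:x+r].max(2);m=(g<th).astype(np.uint8)
    m=cv2.morphologyEx(m,cv2.MORPH_OPEN,np.ones((5,5),np.uint8))
    n,l,st,c=cv2.connectedComponentsWithStats(m)
    k=1+np.argmax(st[1:,4]);pts=np.argwhere(l==k)[:,::-1]
    rc=cv2.minAreaRect(pts.astype(np.float32))
    return c[k]+[x-r,y-r],st[k,4],rc
for (nm,tp,sp) in (('long',(361,221),(139,217)),('short',(191,223),(302,150))):
    a=blob(t,*tp,18,55); b=blob(s,*sp,16,72)
    print(nm,a,b); print(' top@121',onz('top',*a[0],121),'scene@121',onz('scene',*b[0],121)); print(tri(ray('top',*a[0]),ray('scene',*b[0])))
    box=cv2.boxPoints(a[2])+np.array(tp)-18
    print(np.round([onz('top',*p,121)[:2] for p in box],1))
for n,u,v in (('spare',261,268),('tape',396,220)): print(n,onz('top',u,v,66 if n=='spare' else 24))
# lane end: lip corners top view approx from crop (z~52): crop scale 4.875
for u,v in ((300+28/4.875,120+42/4.875),(300+150/4.875,120+8/4.875)): print('lip',onz('top',u,v,51))
```

```text
[57 61 65] [66 72 74]
long (array([359.85714286, 221.00549451]), np.int32(182), ((16.852943420410156, 17.911766052246094), (13.339459419250488, 14.309601783752441), 75.96376037597656)) (array([139.09677419, 217.60215054]), np.int32(186), ((16.0, 16.5), (13.0, 16.0), 90.0))
 top@121 [ 489.6964127  -268.10342919  121.        ] scene@121 [ 491.76370869 -272.30183676  121.        ]
(array([ 489.58347032, -270.69103886,  117.583821  ]), np.float64(3.2938776027758667))
[[ 503.2 -245.3]
 [ 512.4 -284.1]
 [ 476.8 -290.8]
 [ 467.7 -252.2]]
short (array([191.14492754, 223.        ]), np.int32(207), ((18.0, 18.0), (14.0, 14.0), 90.0)) (array([301.47916667, 150.01041667]), np.int32(96), ((15.5, 16.0), (8.0, 11.0), 90.0))
 top@121 [488.45208603 193.47676824 121.        ] scene@121 [490.80304366 189.2251075  121.        ]
(array([488.16149058, 192.92471833, 117.61291636]), np.float64(2.684788732109749))
[[507.8 213.5]
 [507.5 175.3]
 [469.2 174.3]
 [469.6 212.3]]
spare [364.72642727   4.023664    66.        ]
tape [ 501.13502637 -404.73487892   24.        ]
lip [ 783.09403838 -137.16576618   51.        ]
lip [ 805.23492293 -215.40619391   51.        ]
```

Run:
```python
from h import *
from scipy.spatial.transform import Rotation as R
s=get_state();Rm=R.from_quat(s['eef_rot']).as_matrix();print(Rm.round(3))
d=np.array([484,-272,160])-s['tcp_pos'];print(Rm.T@d, np.degrees(np.arctan2(Rm[1,0],Rm[0,0])))
for p in ([490,-270,121],[490+100*np.cos(.288),-270+100*np.sin(.288),115]): print(proj('top',p),proj('scene',p))
```

```text
[[ 0.439  0.898 -0.001]
 [ 0.898 -0.439 -0.001]
 [-0.002 -0.    -1.   ]]
[-681.16252357  554.38132727   45.4596303 ] 63.94525365289383
[360.54082651 220.88862877] [139.80910889 216.69784308]
[347.85278646 187.08177137] [166.06744831 242.47619869]
```

>>> send_rows --jaw '[0, 0, 0, 0, 0, 0, 0, 0, 0, 0]' --pt "-30 24 0" --pt "-60 49 0" --pt "-90 73 0" --pt "-120 98 0" --pt "-150 122 0" --pt "-180 147 0" --pt "-210 171 0" --pt "-240 196 0" --pt "-270 220 0" --pt "-300 245 0" --yaw '[0, 0, 0, 0, 0, 0, 0, 0, 0, 0]'

```text
time_s: 0.93
tcp_pos: [373.4, 205.1, 205.1]
eef_rot: [0.848, 0.53, -0.0, -0.0]
contact_force: [-0.2, -0.2, 0.1]
grip_width: 0.329
```

>>> send_rows --jaw '[0, 0, 0, 0, 0, 0, 0, 0, 0, 0]' --pt "-30 24 0" --pt "-60 49 0" --pt "-90 73 0" --pt "-120 98 0" --pt "-150 122 0" --pt "-180 147 0" --pt "-210 171 0" --pt "-240 196 0" --pt "-270 220 0" --pt "-300 245 0" --yaw '[0, 0, 0, 0, 0, 0, 0, 0, 0, 0]'

```text
time_s: 1.77
tcp_pos: [461.9, -172.2, 205.1]
eef_rot: [0.848, 0.529, -0.0, -0.0]
contact_force: [0.6, -0.3, 1.0]
grip_width: 0.006
```

>>> send_rows --jaw '[0, 0, 0, 0, 0, 0, 0, 0, 0, 0]' --pt "-25 20 5" --pt "-50 40 10" --pt "-81 64 20" --pt "-81 64 30" --pt "-81 64 40" --pt "-81 64 45" --pt "-81 64 45" --pt "-81 64 45" --pt "-81 64 45" --pt "-81 64 45" --yaw '[6, 12, 18, 24, 30, 36, 42, 47.5, 47.5, 47.5]'

```text
time_s: 2.6
tcp_pos: [483.9, -271.0, 160.1]
eef_rot: [0.99, 0.144, -0.0, -0.0]
contact_force: [0.2, 0.4, -0.4]
grip_width: 0.005
```

Run:
```python
from h import *
from scipy.spatial.transform import Rotation as R
s=get_state();print(s['tcp_pos'],R.from_quat(s['eef_rot']).as_matrix().round(3),s['q'].round(2),s['time_s'])
ims=[]
for n in ("scene","wrist"):
    im=cv2.cvtColor(capture(n),cv2.COLOR_RGB2BGR)
    if n=='scene': im=cv2.resize(im[160:340,80:280],(569,512))
    else: im=cv2.resize(im,(512,384)) ;
    cv2.imwrite(f'pics/{n}1.png',im)
```

```text
[ 483.88403188 -271.02709476  160.13619874] [[ 0.958  0.285 -0.   ]
 [ 0.285 -0.958  0.   ]
 [-0.    -0.001 -1.   ]] [-0.72  0.07  1.84 -0.    1.23 -1.  ] 2.6
```

View pics/scene1.png

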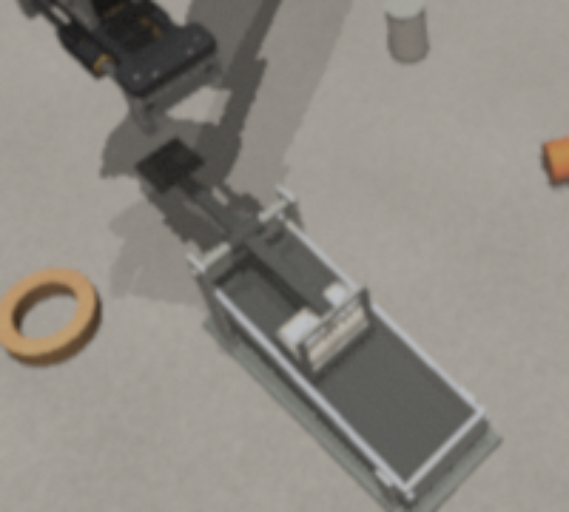

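View pics/wrist1.png

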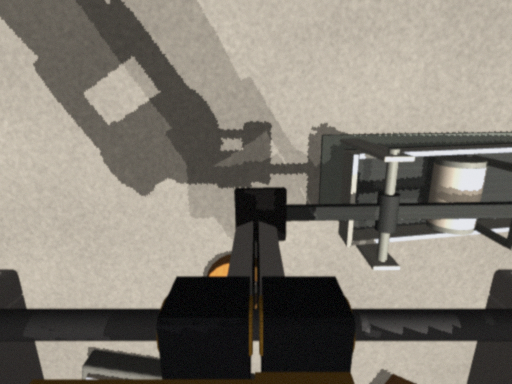

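The wrist view shows the pad at about (261,212) with the rocker arm running right to the axle at (388,212). The scene crop shows the shut fingers above and beside the pad at (170,165). I'll check the pad by the wrist ray.

Run:
```python
from h import *
for n,u,v,z in (('pad',261,212,121),('padL',236,212,121),('padR',286,212,121),('padTop',261,187,121),('axle',389,212,115)): print(n,onz('wrist',u,v,z).round(1))
print('tcp proj',proj('wrist',[484,-271,160]),proj('wrist',[484,-271,121]))
print(proj('scene',[484,-271,160]), 'crop', (proj('scene',[484,-271,160])-[80,160])*2.845)
```

```text
pad [ 488.8 -268.8  121. ]
padL [ 470.3 -274.3  121. ]
padR [ 507.4 -263.3  121. ]
padTop [ 483.  -249.6  121. ]
axle [ 587.  -241.9  115. ]
tcp proj [253.9053761  233.66529339] [254.19300652 212.86806482]
[134.38683862 204.63808204] crop [154.73055588 126.99534341]
```

The three views agree: pad at (489,-269,121) and axle 101 mm away. I'll press gradually, first to about z=100.

>>> send_rows --jaw '[0, 0, 0, 0, 0, 0]' --pt "0 0 15" --pt "0 0 30" --pt "0 0 40" --pt "0 0 50" --pt "0 0 60" --pt "0 0 60" --yaw '[0, 0, 0, 0, 0, 0]'

```text
time_s: 3.2
tcp_pos: [483.5, -270.6, 98.6]
eef_rot: [0.99, 0.143, -0.001, -0.001]
contact_force: [1.1, -0.8, -0.5]
grip_width: 0.004
```

>>> send_rows --jaw '[0, 0, 0, 0, 0, 0]' --pt "0 0 9" --pt "0 0 18" --pt "0 0 18" --pt "0 0 18" --pt "0 0 18" --pt "0 0 18" --yaw '[0, 0, 0, 0, 0, 0]'

```text
time_s: 3.7
tcp_pos: [483.7, -271.5, 82.6]
eef_rot: [0.99, 0.143, -0.0, 0.0]
contact_force: [-2.0, -1.1, 2.4]
grip_width: 0.003
```

Run:
```python
from h import *
im=cv2.cvtColor(capture('scene'),cv2.COLOR_RGB2BGR)
cv2.imwrite('pics/scene2.png',cv2.resize(im[160:340,80:280],(569,512)))
s=get_state();print(s['tcp_pos'],s['contact_force'],s['time_s'])
```

```text
[ 483.75782495 -271.47545247   82.65023063] [-2.34055702 -1.58613428  3.11548459] 3.75
```

View pics/scene2.png

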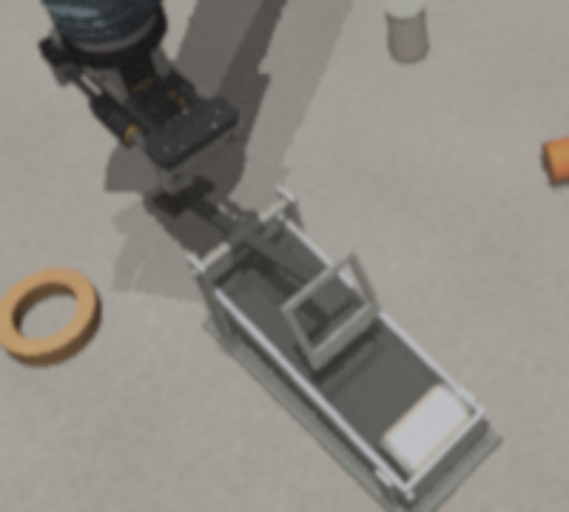

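The gate is up, and the tin lies at the lip, at crop (430,430). I'll hold 0.8 s for it to settle, then look again.

>>> send_rows --jaw '[0, 0, 0, 0, 0, 0, 0, 0, 0, 0]' --pt "0 0 0" --pt "0 0 0" --pt "0 0 0" --pt "0 0 0" --pt "0 0 0" --pt "0 0 0" --pt "0 0 0" --pt "0 0 0" --pt "0 0 0" --pt "0 0 0" --yaw '[0, 0, 0, 0, 0, 0, 0, 0, 0, 0]'

```text
time_s: 4.58
tcp_pos: [484.0, -271.2, 82.4]
eef_rot: [0.99, 0.143, -0.0, 0.0]
contact_force: [-3.0, -1.9, 3.4]
grip_width: 0.004
```

Run:
```python
from h import *
im=cv2.cvtColor(capture('top'),cv2.COLOR_RGB2BGR)
cv2.imwrite('pics/top3.png',cv2.resize(im[100:260,260:440],(576,512)))
im=cv2.cvtColor(capture('scene'),cv2.COLOR_RGB2BGR)
cv2.imwrite('pics/scene3.png',cv2.resize(im[160:340,80:280],(569,512)))
```

```text
(no output)
```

View pics/top3.png

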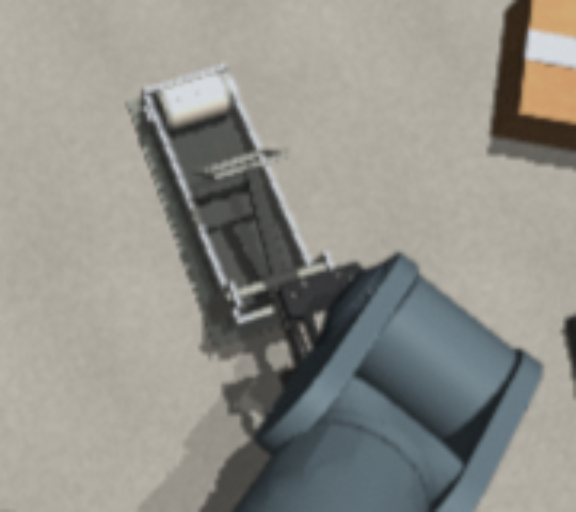

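View pics/scene3.png

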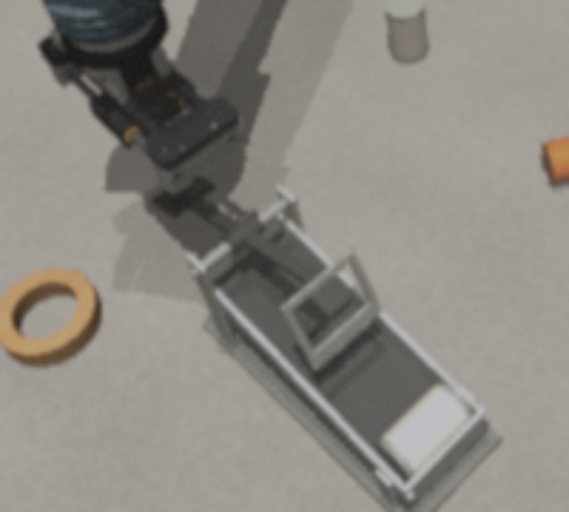

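The tin rests against the lip, at top crop (195,100) and scene crop (428,428), unchanged between the two looks. I'll release by raising the tool straight up.

>>> send_rows --jaw '[0, 0, 0, 0, 0, 0, 0, 0, 0, 0]' --pt "0 0 -10" --pt "0 0 -20" --pt "0 0 -30" --pt "0 0 -42" --pt "0 0 -60" --pt "0 0 -80" --pt "0 0 -100" --pt "0 0 -118" --pt "0 0 -118" --pt "0 0 -118" --yaw '[0, 0, 0, 0, 0, 0, 0, 0, 0, 0]'

```text
time_s: 5.52
tcp_pos: [485.0, -271.4, 202.0]
eef_rot: [0.99, 0.143, 0.001, 0.001]
contact_force: [0.3, 0.3, -1.1]
grip_width: 0.004
```

>>> send_rows --jaw '[0, 0, 0, 0, 0, 0, 0, 0, 0, 0]' --pt "0 0 0" --pt "0 0 0" --pt "0 0 0" --pt "0 0 0" --pt "0 0 0" --pt "0 0 0" --pt "0 0 0" --pt "0 0 0" --pt "0 0 0" --pt "0 0 0" --yaw '[0, 0, 0, 0, 0, 0, 0, 0, 0, 0]'

```text
time_s: 6.35
tcp_pos: [484.1, -271.2, 200.5]
eef_rot: [0.99, 0.143, 0.0, 0.0]
contact_force: [0.1, 0.1, -1.1]
grip_width: 0.003
```

Run:
```python
from h import *
im=cv2.cvtColor(capture('scene'),cv2.COLOR_RGB2BGR)
cv2.imwrite('pics/scene4.png',np.hstack([cv2.resize(im[160:340,80:280],(400,360)),cv2.resize(im[100:280,210:410],(400,360))]))
a=cv2.imread('pics/scene0.png');print('tin now',)
m=(cv2.absdiff(a,im).max(2)>40)
s=get_state();print(s['tcp_pos'],s['contact_force'],s['time_s'])
# tin centre in scene
g=(im.min(2)>165).astype(np.uint8);g[:260]=0;g=cv2.morphologyEx(g,cv2.MORPH_OPEN,np.ones((5,5)));n,l,st,c=cv2.connectedComponentsWithStats(g)
A=np.array([489,-269]);u=np.array([.958,.285])
for k in range(1,n):
    if st[k,0]<280: p=onz('scene',*c[k],30+20)[:2]-A; print(c[k],st[k,4],'disp x',p@u-170,'y',p@[-.285,.958])
```

```text
tin now
[ 484.08780715 -271.20564119  200.49521106] [ 0.42328372 -0.14454669  0.10028689] 6.4
[ 11.52190476 295.75047619] 1575 disp x -250.9755482813873 y -304.78759692896864
[229.72660099 309.77586207] 406 disp x 124.74940052108462 y 5.2474074375512885
```

View pics/scene4.png

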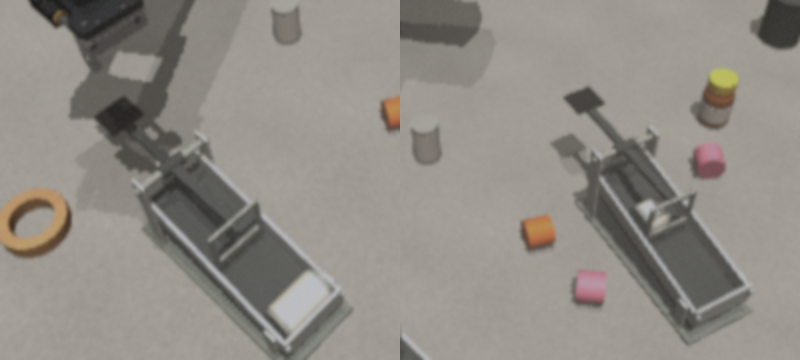

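The long gate is shut at crop (235,230), and the tin lies at the lip, measured at x≈125 against the expected 128. The short tin is still behind its gate, nothing else has moved, and the arm is clear.

```bash
python3 -c "
from plant import *
print(job_done())"
```

```text
the job is handed in; nothing more can be done
None
```

The longer tin is served and the job is handed in at about 6.4 s of the 32 s allowed. It came from the dispenser on the robot's right, next to the tape roll.

- **Pressing:** I pressed its pad with the shut fingertips down to about 82 mm above the counter. By the geometry that is about 0.40 rad, short of the hard stop. The wrist force readings stayed around 3 to 5 N.
- **Holding and release:** I held the pad down about a second, until two pictures showed the tin still against the end lip. Then I raised the tool straight up.

The last checks before hand-in all came from one scene picture:
- **Long tin and gate:** the gate is shut. The tin measures at dispenser x ≈ 125 mm, y ≈ 5 mm, against about 128 mm expected.
- **Short tin:** it is still behind its shut gate.
- **Other things:** by eye, the jar, tape, spare tin and look-alikes are where they were.
- **Arm:** the tool is about 80 mm above the pad, with no contact force beyond sensor noise.

No check failed. The camera views differed by 2 to 4 mm on the pad position, and triangulating the two fixed views gave the pad height as 118 mm rather than 121 mm. Both are small against the 40 by 44 mm pad.

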